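# Unlock and open the pen display case

### The job

Open the locked pen display case on the shop counter: roll the three thumbwheels so that 4, 7, 2 stand on top from left to right (as read from the robot's side), slide the catch fully to the left, then raise the lid by its brass pull until it stands well open, past 60 degrees, and let go. It is a fine lock: roll the wheels with a light fingertip and do not force the catch (keep under 25 N on either), and leave the other things on the counter where they are.

Things in the scene. Friction and masses are not known exactly. Their poses are not given: they have to be found in the camera images.
- case: lockable pen display case of light wood, 300 mm wide (y), 265 mm deep (x), fixed to the counter. Origin on the counter under the middle thumbwheel; x points away from the robot, y left along the row of wheels, z up. Its front part (x -51 to +52 mm) is a deck with the lock; behind it a clear-paned lid covers the pens. Lid shut, its top is 72.5 mm above the counter
- plate (a point): centre of the top of the flat dark steel lock plate on the deck: x -33 to +33, y -126 to +126 mm about it, 70 mm above the counter. Three black thumbwheels stand through it at y +40, 0 and -40 mm, the sliding catch at y -98 mm. Axes as the case's
- wheel1_top (a point): highest point of the LEFT thumbwheel (case x 0, y +40), 82 mm above the counter, 12 mm above the plate. The wheel is a smooth rubber-rimmed drum of radius 18 mm, 16 mm wide, that rolls about its axle along the case's y, 18 mm below this point. Does not turn with the wheel
- wheel2_top (a point): the same for the MIDDLE thumbwheel (case x 0, y 0). Round each rim stand white digits 0 to 9, 8.6 mm tall, 11.3 mm apart along the rim. The digit that counts is the one on top, in line with the white index marks on the plate; it stands upright for someone on the robot's side of the counter
- wheel3_top (a point): the same for the RIGHT thumbwheel (case x 0, y -40). All wheels click: a sprung ball holds each digit; about 3 N along the rim takes the wheel over to the next one; let go near a digit it snaps home, about half-way it may stay. The wheels may start so. How grippy the rims are varies; they yield about 0.1 mm per newton pressed
- wheel1 (a joint): turn of the LEFT wheel, rad: digit on top = value / 0.6283 (36 degrees a digit), plus or minus whole turns of 6.283, as it turns endlessly both ways. Rolling its top away from the robot (+x of the case) raises value and digit, towards the robot lowers them
- wheel2 (a joint): turn of the MIDDLE wheel, as wheel1
- wheel3 (a joint): turn of the RIGHT wheel, as wheel1
- latch (a joint): steel sliding catch at the right end of the plate, in m: 0 locked, 0.012 fully drawn. It slides left (+y of the case, towards the wheels) against about 2 N of friction and stays where it is left. Its bolt holds the lid shut. With any wheel off the code it stops dead after 2 to 3 mm; once drawn, it locks the wheels
- latch_top (a point): centre of the top of the catch's thumb-piece: 28 mm long (case x), 10 mm wide (case y), 15 mm tall above the plate. Locked it is at case x 0, y -98 mm, 85.5 mm above the counter. Moves with the catch
- lid (a joint): the lid, 160 mm deep, 300 wide, 12 thick, wooden frame and clear pane, about 0.4 kg. Rad: 0 shut, 1.75 at its stop; the front edge swings up and away from the robot about the hinge line at its far edge. A stiff hinge holds it at any angle; 5 to 6 N at the pull lifts it. Held shut while the catch is locked
- lid_pull (a point): middle of the lid's brass bar pull: a round bar 16 mm thick, 36 mm long (along the case's y) on two thin posts, 15 mm behind the lid's front edge. Shut, it is at case x +70 mm, y 0, 96.5 mm above the counter; the bar's underside is 16 mm above the lid. Its flat ends can be pinched along the case's y
- lid_hinge (a point): middle of the hinge line (along the case's y), at case x +215 mm, 60.5 mm above the counter; the pull's middle is 145 mm in front of it and 36 mm above it when the lid is shut
- tin: small round brass tin, 35 mm across and 19 mm high, standing on the case's deck 112 mm left of the middle wheel (+y of the case); origin at its underside centre. Not part of the job.
- ink: glass ink jar, 56 mm across, 60 mm high, on the counter left of the case; origin at its underside centre. Not part of the job.
- notebook: closed pocket notebook 105 x 74 x 12 mm lying in front of the case, to the left; origin at its underside centre. Not part of the job.
- ruler: metal ruler 160 x 30 x 5 mm lying in front of the case, to the right; origin at its underside centre, long side along its x. Not part of the job.
- cards: banded stack of cards 150 x 105 x 47 mm, right of the case; origin at its underside centre. Not part of the job.
- cup: white cup, 72 mm across, 95 mm high, left of the case towards the back; origin at its underside centre. Not part of the job.
- stapler: black desk stapler 130 x 34 x 51 mm, right of the case towards the robot; origin at its underside centre, long side along its x. Not part of the job.

How it is judged:
On the way, in this order (a step that is already met when the one before it is completed fails the run):
1. the three thumbwheels show 4, 7, 2 from left to right ((value of joint wheel1 between -3.92 and -3.62 rad or value of joint wheel1 between 2.363 and 2.663 rad or value of joint wheel1 between 8.646 and 8.946 rad or value of joint wheel1 between 14.93 and 15.23 rad) and (value of joint wheel2 between -2.035 and -1.735 rad or value of joint wheel2 between 4.248 and 4.548 rad or value of joint wheel2 between 10.531 and 10.831 rad or value of joint wheel2 between 16.815 and 17.115 rad) and (value of joint wheel3 between -5.177 and -4.877 rad or value of joint wheel3 between 1.107 and 1.407 rad or value of joint wheel3 between 7.39 and 7.69 rad or value of joint wheel3 between 13.673 and 13.973 rad)), for 0.2 s.
2. the catch is drawn fully to the left, the code still set (all of step 1 and value of joint latch above 0.0095 m), for 0.2 s.
At the end, for the whole second after the job is handed in: the wheels show 4, 7, 2 from left to right (each within 0.15 rad of its digit), the catch is drawn at least 9.5 of its 12 mm, and the lid stands still by itself, open more than 1.05 rad (60 degrees) (all of step 2 and value of joint lid above 1.05 rad and velocity of joint lid between -0.1 and 0.1 rad/s); the robot touches nothing.
It fails at once if a thumbwheel is pressed with more than 25 N (contact force between any of the fingers, the arm and wheel1 above 25 N or contact force between any of the fingers, the arm and wheel2 above 25 N or contact force between any of the fingers, the arm and wheel3 above 25 N).
It fails at once if the catch is pushed with more than 25 N (contact force between any of the fingers, the arm and latch above 25 N).
It fails at once if a bystander (tin, ink jar, notebook, ruler, cards, cup or stapler) is moved more than 20 mm (distance of any of tin, ink, notebook, ruler, cards, cup, stapler from where it was at the start of the episode above 0.02 m).
It also fails if it takes over 72 s, if anything falls off the work surface, if the arm or the gripper's body presses on something with over 40 N, if the wrist force passes 120 N, or if a joint passes its speed limit or range.

### The arm

A 6-joint arm with a two-finger parallel gripper is mounted at the origin on the work surface. World frame = base frame: x ahead of the robot, y to its left, z up, the work surface at z = 0. Lengths are in m, angles in rad, forces in N, time in s.
With the tool pointing down it reaches from about 0.375 to 0.975 m from the base axis. Payload 3.8 kg.
Tool frame: the origin (TCP) lies between the finger pads; the fingertips stand 22 mm ahead of it and the grasp point (between the pads) lies 3 mm ahead of it (bot.finger_overhang is the distance from the TCP to the fingertips, in m); x points along the fingers, y is the direction in which the jaws open and shut, and the axes are right-handed (so a half turn about x gives the same grasp; the last joint's range is limited). The gripper opens to 85 mm and grips with 20 to 120 N. Pads are 22 mm wide; open, the fingers measure 114 mm over their backs; the gripper's body (76 mm by 85 mm) begins 54 mm behind the grasp point. The pads swing forward as they close: fully open they stand 13 mm farther back than shut.
Start: joints at [-1.172, 0.264, 1.604, -0, 1.274, -0.037], TCP at [0.285, -0.612, 0.253] pointing down, gripper open.
Joint ranges: [-2.63, 2.63], [-0.94, 2.18], [0.31, 2.57], [-1.31, 4.45], [0, 2.66], [-2.55, 2.55]. Speed limits (rad/s): [2.57, 2.57, 3.14, 3.14, 3.14, 3.14].

### API

Orientations are given as a rotation vector (axis times angle).
In Python, from workcell import bot gives the robot as it stands. The module is installed in compiled form; this text tells all that it offers.
- The arm moves only by the tool arm_command, never from a script. Its argument "series" is a list that holds one entry, the list of rows, each a list of 7 numbers: the turn, a rotation vector about the tool's x, y, z in rad, then the shift along the tool's x, y, z in cm, then the opening, from 0 (shut) to 1 (fully open). In form: [[[rx, ry, rz, x, y, z, grip], ...]]. A call has 1 to 10 rows; each row shifts and turns the pose as measured when the row begins, along the tool's axes as they then stand; what a row does not reach is not made up. A row lasts 1/10 s, in which the tool goes at most 50 mm and 8.59 degrees, less where a joint would pass 70% of its speed; a pose out of reach is approached as far as the arm can. A call is refused whole if a number of a shift passes 5 or a number of a turn 0.15, either way. A call with a gripper value outside its range is refused whole. The fingers move at their own pace and stop on an object; "newtons" is the grip in N (left out, the last holds). Time passes only in rows, so rows that do not move let the fingers close. It gives the time, the measured TCP pose, the force and the opening at its end, in the units of the state.
- bot.read_state(): the state, without advancing time (a new reading comes with each control period).
- bot.read_camera(name): name is "scene" or "top"; returns (picture, depth): 480x640x3 uint8, blue, green, red; 480x640 float32, m along the optical axis (not along the pixel's ray), 0 where there is no reading.
- bot.camera_info(name): a dict with "K" (3x3 intrinsics, pixels), "extrinsics" (4x4, takes a point from camera to world coordinates). Camera axes: x right, y down, z forward; pixel columns grow to the right and rows downward; lengths in m; the calibration is good to about 2 mm. A picture is of the moment at which its call begins. camera_info takes no time and is no camera call.
- bot.finish_job(): hands the job in, once; it reports no verdict.
The state is a dict: "time": time; "q": joint angles; "joint_vel": joint speeds; "joint_torque": joint torques, N m; "tool_pos": TCP position; "tcp_rot": TCP orientation; "wrist_force": force on the tool from outside, world axes, zero at the start; "torque": the same for the moment, N m; "width": opening from 0.0 (shut) to 1.0 (fully open).
Only numpy, scipy, OpenCV 4.12 (cv2) and the standard library are available. Lean on these libraries where they do the work, as an engineer would, in place of code of your own. Each camera call takes 0.05 s, during which the arm holds its last target.

## Working session

There is one attempt and no reset: what is moved stays moved. The work goes in short steps, Python scripts to look and compute and a tool call to move; the robot and the scene stay as the last step left them, time stands still between calls to the robot, and variables do not carry over. Pictures are saved under pics/ and viewed, and the job is handed in when it is done.

Besides the shell and the picture viewer there is one more tool, called after "Request:" as name(argument=value, ...) on one line, values as JSON. arm_command: Moves the arm, as the interface text tells. Its arguments: {"type":"object","properties":{"series":{"type":"array"},"newtons":{"type":"number"}},"required":["series"]}

```bash
mkdir -p pics
cat > h.py <<'E'
import numpy as np, cv2
from workcell import bot
from scipy.spatial.transform import Rotation as R
def st():
    s=bot.read_state(); print({k:np.round(v,4).tolist() for k,v in s.items()}); return s
E
python3 - <<'E'
from h import *
st()
for n in ("scene","top"):
    p,d=bot.read_camera(n); cv2.imwrite(f"pics/{n}0.png",p); np.save(f"pics/{n}0.npy",d)
    i=bot.camera_info(n); print(n,np.round(i["K"],1).tolist(),np.round(i["extrinsics"],4).tolist())
E
```

```text
{'time': 0.0, 'q': [-1.1719, 0.2648, 1.6054, 0.0, 1.2737, -0.0369], 'joint_vel': [-0.0012, -0.0019, 0.0002, 0.0002, 0.0011, 0.0015], 'joint_torque': [-0.0005, -51.5112, -36.7317, -0.0, 0.013, -0.0], 'tool_pos': [0.2846, -0.6113, 0.252], 'tcp_rot': [1.9808, 0.4409, -1.9816], 'wrist_force': [-0.0137, -0.8678, -0.2029], 'torque': [0.0042, 0.0204, 0.0373], 'width': 1.0011}
scene [[577.4, 0.0, 317.3], [0.0, 577.4, 243.4], [0.0, 0.0, 1.0]] [[0.1256, 0.826, -0.5496, 1.1631], [0.992, -0.0996, 0.0771, -0.067], [0.0089, -0.5549, -0.8319, 1.0099], [0.0, 0.0, 0.0, 1.0]]
top [[468.5, 0.0, 312.4], [0.0, 468.5, 240.0], [0.0, 0.0, 1.0]] [[0.0426, -0.9706, 0.2368, 0.3959], [-0.9991, -0.0403, 0.0147, -0.0053], [-0.0047, -0.2372, -0.9714, 0.856], [0.0, 0.0, 0.0, 1.0]]
```

View pics/scene0.png

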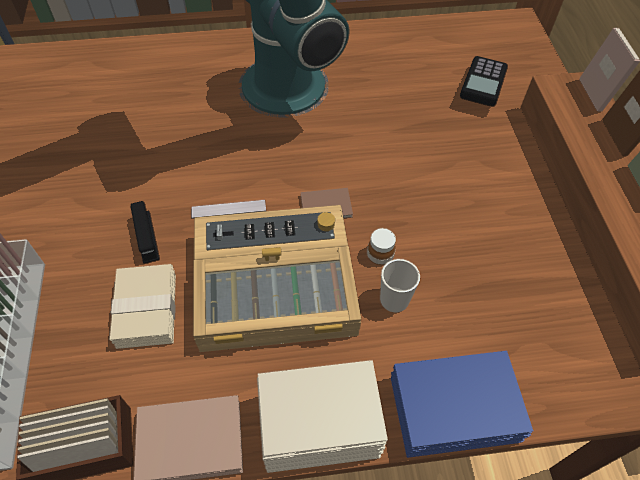

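View pics/top0.png

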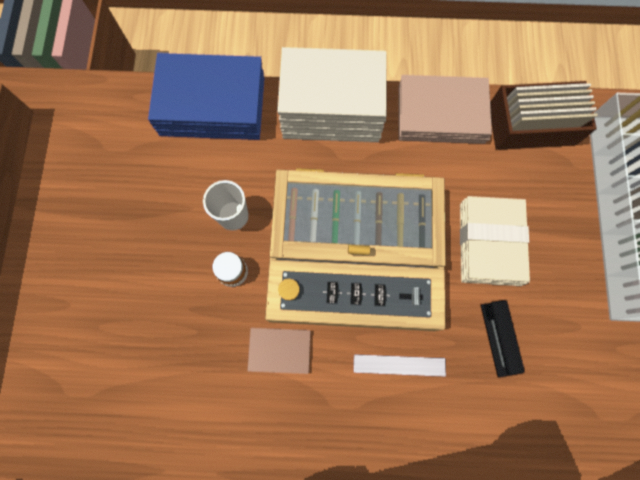

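Scene view looks back at the robot; in the top view the case spans (270-445, 170-328), wheels near (332,293), (356,294), (380,295), the catch near (416,296) and the pull at (359,250).

Run:
```python
import cv2
p=cv2.imread("pics/top0.png")[262:332,262:452]; cv2.imwrite("pics/t0z.png",cv2.resize(p,None,fx=4.2,fy=4.2,interpolation=cv2.INTER_CUBIC))
p=cv2.imread("pics/top0.png")[277:312,318:394]; cv2.imwrite("pics/t0zz.png",cv2.resize(p,None,fx=10,fy=10,interpolation=cv2.INTER_CUBIC))
p=cv2.imread("pics/scene0.png")[210:250,200:345]; p=cv2.rotate(p,cv2.ROTATE_180);cv2.imwrite("pics/s0z.png",cv2.resize(p,None,fx=5.5,fy=5.5,interpolation=cv2.INTER_CUBIC))
```

```text
(no output)
```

View pics/t0z.png

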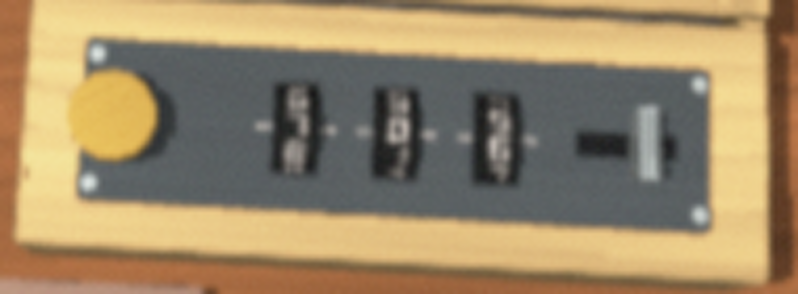

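View pics/t0zz.png

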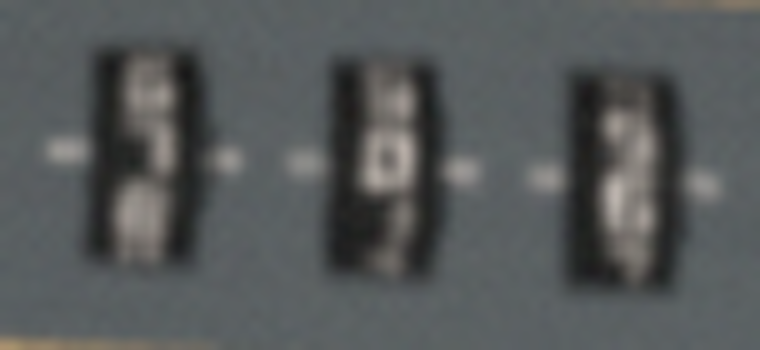

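View pics/s0z.png

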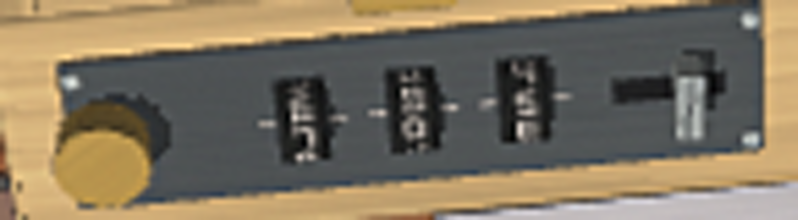

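```bash
cat >> h.py <<'E'
def ray(n,uv):
    i=bot.camera_info(n);K=i["K"];E=i["extrinsics"];uv=np.atleast_2d(uv).astype(float)
    d=np.c_[(uv[:,0]-K[0,2])/K[0,0],(uv[:,1]-K[1,2])/K[1,1],np.ones(len(uv))]@E[:3,:3].T
    return E[:3,3],d
def onz(n,uv,z):
    o,d=ray(n,uv); return o+d*((z-o[2])/d[:,2])[:,None]
def tri(uvt,uvs):
    o1,d1=ray("top",uvt);o2,d2=ray("scene",uvs);d1=d1[0];d2=d2[0]
    A=np.c_[d1,-d2];t=np.linalg.lstsq(A,o2-o1,rcond=None)[0]
    a=o1+d1*t[0];b=o2+d2*t[1];return (a+b)/2,np.linalg.norm(a-b)
def proj(n,P):
    i=bot.camera_info(n);K=i["K"];E=i["extrinsics"];p=(np.atleast_2d(P)-E[:3,3])@E[:3,:3]
    q=p@K.T; return q[:,:2]/q[:,2:]
E
cat > plate.py <<'E'
from h import *
res={}
for n,roi in (("top",(262,332,262,452)),("scene",(205,255,200,345))):
    p=cv2.imread(f"pics/{n}0.png"); hsv=cv2.cvtColor(p,cv2.COLOR_BGR2HSV)
    m=((hsv[...,2]<125)&(hsv[...,0]>80)&(hsv[...,0]<125)|(hsv[...,2]<60)).astype(np.uint8)*255
    k=np.zeros_like(m);k[roi[0]:roi[1],roi[2]:roi[3]]=255;m&=k
    m=cv2.morphologyEx(m,cv2.MORPH_OPEN,np.ones((3,3)));m=cv2.morphologyEx(m,cv2.MORPH_CLOSE,np.ones((9,9)))
    cs,_=cv2.findContours(m,cv2.RETR_EXTERNAL,cv2.CHAIN_APPROX_NONE);c=max(cs,key=cv2.contourArea)
    P=onz(n,c[:,0,:],.07)
    r=cv2.minAreaRect((P[:,:2]*1000).astype(np.float32));print(n,cv2.contourArea(c),r)
    d=np.load(f"pics/{n}0.npy");e=cv2.erode(m,np.ones((5,5)))
    v,u=np.nonzero(e);z=d[v,u];o,dd=ray(n,np.c_[u,v]);print("z med",np.median((o+dd*z[:,None])[:,2]))
E
python3 plate.py
```

```text
top 4631.5 ((498.0604248046875, -72.59021759033203), (240.59613037109375, 60.685302734375), 89.5271987915039)
z med 0.0711382078009144
scene 2879.5 ((498.98870849609375, -70.35358428955078), (246.5745849609375, 64.06157684326172), 89.39456176757812)
z med 0.07085380613584746
```

Run:
```python
from h import *
# screws sub-pixel centroids in both views (bright, unsaturated)
for n,roi in (("top",(262,332,262,452)),("scene",(205,255,200,345))):
    p=cv2.imread(f"pics/{n}0.png");h=cv2.cvtColor(p,cv2.COLOR_BGR2HSV)
    m=((h[...,2]>150)&(h[...,1]<60)).astype(np.uint8)
    k=np.zeros_like(m);k[roi[0]:roi[1],roi[2]:roi[3]]=1;m*=k
    N,l,s,c=cv2.connectedComponentsWithStats(m)
    for i in range(1,N): print(n,s[i].tolist(),c[i].round(1).tolist(),onz(n,c[i],.07)[0].round(4).tolist())
    h0=h[roi[0]:roi[1],roi[2]:roi[3]]
    b=((h[...,0]>15)&(h[...,0]<30)&(h[...,1]>150)).astype(np.uint8)
    N,l,s,c=cv2.connectedComponentsWithStats(b)
    for i in range(1,N):
        if s[i][4]>25: print(n,"brass",s[i].tolist(),c[i].round(1).tolist())
```

```text
top [283, 273, 4, 4, 14] [284.5, 274.3] [0.5258, 0.0514, 0.07]
top [427, 280, 4, 4, 12] [428.6, 281.8] [0.5233, -0.1925, 0.07]
top [358, 287, 1, 1, 1] [358.0, 287.0] [0.5094, -0.0736, 0.07]
top [414, 287, 4, 18, 55] [415.9, 295.3] [0.4995, -0.1708, 0.07]
top [379, 289, 1, 1, 1] [379.0, 289.0] [0.5075, -0.109, 0.07]
top [355, 291, 2, 5, 6] [355.2, 293.2] [0.4988, -0.0691, 0.07]
top [357, 291, 2, 4, 5] [357.8, 292.2] [0.5006, -0.0735, 0.07]
top [382, 291, 1, 1, 1] [382.0, 291.0] [0.5043, -0.1141, 0.07]
top [379, 295, 2, 4, 6] [379.3, 296.2] [0.4954, -0.1097, 0.07]
top [331, 298, 1, 1, 1] [331.0, 298.0] [0.4889, -0.0288, 0.07]
top [382, 298, 1, 1, 1] [382.0, 298.0] [0.4925, -0.1142, 0.07]
top [280, 303, 5, 5, 16] [282.3, 304.9] [0.474, 0.0521, 0.07]
top [427, 311, 4, 4, 13] [428.5, 312.8] [0.4711, -0.1914, 0.07]
top brass [297, 168, 27, 3, 39] [309.8, 169.0]
top brass [396, 173, 28, 3, 42] [409.8, 174.0]
top brass [349, 246, 21, 8, 150] [358.8, 249.6]
top brass [280, 280, 19, 19, 294] [288.8, 289.1]
scene [200, 205, 66, 12, 559] [228.6, 209.0] [0.437, -0.1486, 0.07]
scene [288, 221, 1, 
[... 768 characters left out ...]
 228, 1, 1, 1] [282.0, 228.0] [0.4972, -0.0451, 0.07]
scene [289, 228, 1, 1, 1] [289.0, 228.0] [0.4988, -0.0313, 0.07]
scene [291, 228, 1, 3, 3] [291.0, 229.0] [0.5017, -0.0276, 0.07]
scene [250, 231, 1, 2, 2] [250.0, 231.5] [0.4981, -0.1088, 0.07]
scene [255, 231, 1, 1, 1] [255.0, 231.0] [0.498, -0.0989, 0.07]
scene [262, 230, 2, 1, 2] [262.5, 230.0] [0.4974, -0.084, 0.07]
scene [268, 230, 1, 1, 1] [268.0, 230.0] [0.4987, -0.0731, 0.07]
scene [242, 232, 2, 1, 2] [242.5, 232.0] [0.4975, -0.1236, 0.07]
scene [271, 232, 1, 2, 2] [271.0, 232.5] [0.5054, -0.0677, 0.07]
scene [331, 234, 3, 2, 5] [331.8, 234.6] [0.5248, 0.0512, 0.07]
scene [207, 245, 3, 2, 5] [208.2, 245.6] [0.5218, -0.1916, 0.07]
```

Run:
```python
from h import *
s=bot.read_state();print(R.from_rotvec(s["tcp_rot"]).as_matrix().round(3))
for a,b in (((284.5,274.3),(331.8,234.6)),((428.6,281.8),(208.2,245.6)),((428.5,312.8),(207.8,224.4))): print(tri(a,b))
p=cv2.imread("pics/scene0.png");h=cv2.cvtColor(p,cv2.COLOR_BGR2HSV)
print(h[244:266:2,272].tolist())
print(proj("scene",[.568,-.0708,.0965]),proj("top",[.568,-.0708,.0965]),onz("top",(358.8,249.6),.0965))
q=cv2.resize(p[240:266,250:296],None,fx=14,fy=14,interpolation=cv2.INTER_CUBIC);cv2.imwrite("pics/pull.png",q)
p=cv2.imread("pics/top0.png");q=cv2.resize(p[240:262,340:380],None,fx=14,fy=14,interpolation=cv2.INTER_CUBIC);cv2.imwrite("pics/pullt.png",q)
```

```text
[[-0.001  0.422 -0.907]
 [ 0.002 -0.907 -0.422]
 [-1.    -0.002 -0.   ]]
(array([0.52559105, 0.05115067, 0.07110453]), np.float64(0.000271658295047519))
(array([ 0.52292978, -0.1917249 ,  0.07174276]), np.float64(0.0006993038233962861))
(array([ 0.47114118, -0.19129363,  0.07055661]), np.float64(0.00013804412933276003))
[[19, 100, 140], [18, 107, 213], [21, 155, 176], [20, 148, 183], [20, 146, 170], [20, 143, 112], [18, 111, 94], [18, 103, 119], [19, 104, 118], [17, 104, 110], [18, 109, 204]]
[[271.25811332 251.73375047]] [[358.41678285 249.56425315]] [[ 0.56796567 -0.07143637  0.0965    ]]
```

View pics/pull.png

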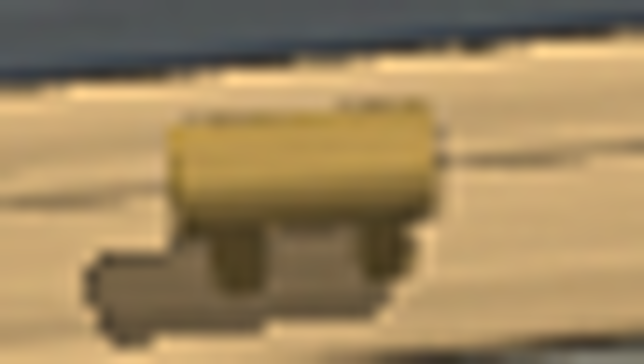

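Request:
arm_command(series=[[[0.149,0,0,0,0,0,0],[0.149,0,0,0,0,0,0],[0.149,0,0,0,0,0,0],[0,0,0,0,-5,-2,0],[0,0,0,0,-5,-2,0],[0,0,0,0,-5,-2,0],[0,0,0,0,-5,-2,0],[0,0,0,0,-5,-2,0],[0,0,0,0,-5,-2,0]]], newtons=20)

```text
time: 1.0
tool_pos: [0.4011, -0.3321, 0.2459]
tcp_rot: [-2.193, 0.027, 2.207]
wrist_force: [1.4, -0.2, -0.0]
width: -0.003
```

Run:
```python
from h import *
s=st();print(R.from_rotvec(s["tcp_rot"]).as_matrix().round(4))
```

```text
{'time': 1.0, 'q': [-0.7412, -0.0176, 1.9322, 0.0029, 1.2378, 0.8627], 'joint_vel': [0.8747, -0.3151, 0.3136, 0.0152, -0.0052, 0.8669], 'joint_torque': [-5.7232, -34.3268, -35.8002, -0.2032, 0.3356, -0.9453], 'tool_pos': [0.4011, -0.3321, 0.2459], 'tcp_rot': [-2.1928, 0.0274, 2.2066], 'wrist_force': [1.43, -0.2303, -0.0134], 'torque': [-0.028, -0.0586, -0.0408], 'width': -0.0034}
[[-0.0061 -0.0341 -0.9994]
 [ 0.0093 -0.9994  0.034 ]
 [-0.9999 -0.0091  0.0064]]
```

Request:
arm_command(series=[[[0,0,0,0,-5,-1.7,0],[0,0,0,0,-5,-1.7,0],[0,0,0,0,-5,-1.7,0],[0,0,0,1,-5,-1.7,0],[0,0,0,2,-5,-1.7,0],[0,0,0,3,-4,-1.2,0],[0,0,0,0,0,0,0],[0,0,0,0,0,0,0]]])

```text
time: 1.8
tool_pos: [0.4997, -0.0556, 0.1904]
tcp_rot: [-2.198, 0.018, 2.208]
wrist_force: [0.6, -1.4, -0.0]
width: -0.001
```

```bash
cat >> h.py <<'E'
C=np.array([.498,-.0705]);YAW=-.011
def case(x,y): c,s=np.cos(YAW),np.sin(YAW); return C+np.array([c*x-s*y,s*x+c*y])
def rep(x,y,z):
    s=bot.read_state();M=R.from_rotvec(s["tcp_rot"]).as_matrix()
    T=np.c_[[0,0,-1.],[np.sin(YAW),-np.cos(YAW),0],[-np.cos(YAW),-np.sin(YAW),0]]
    p=np.r_[case(x,y),z]
    print("t",round(s["time"],2),"pos",s["tool_pos"].round(4) if hasattr(s["tool_pos"],'round') else s["tool_pos"],"F",np.round(s["wrist_force"],2),"w",round(float(s["width"]),3))
    print("need rot(tool)",R.from_matrix(M.T@T).as_rotvec().round(4),"shift cm(tool)",((p-s["tool_pos"])@M*100).round(2))
E
python3 -c "
from h import *
rep(.008,.04,.115)"
```

```text
t 1.8 pos [ 0.4997 -0.0556  0.1904] F [ 0.64 -1.35 -0.  ] w -0.001
need rot(tool) [-0.0158  0.0046  0.0104] shift cm(tool) [ 7.57 -2.44 -0.64]
```

Request:
arm_command(series=[[[-0.016,0.005,0.01,3,-1.4,-0.4,0],[0,0,0,3,-1,-0.2,0],[0,0,0,1,0,0,0],[0,0,0,0,0,0,0],[0,0,0,0,0,0,0]]])

```text
time: 2.3
tool_pos: [0.5084, -0.0361, 0.1228]
tcp_rot: [-2.222, 0.019, 2.209]
wrist_force: [0.1, 0.1, 0.0]
width: 0.002
```

```bash
python3 -c "
from h import *
rep(.008,.04,.108)"
```

```text
t 2.3 pos [ 0.5084 -0.0361  0.1228] F [0.15 0.09 0.03] w 0.002
need rot(tool) [-0.0038 -0.0062 -0.0027] shift cm(tool) [ 1.47 -0.55  0.22]
```

Request:
arm_command(series=[[[-0.004,-0.006,-0.003,1.3,-0.5,0.2,0],[0,0,0,0,0,0,0],[0,0,0,0,0,0,0]]])

```text
time: 2.6
tool_pos: [0.5088, -0.0329, 0.1123]
tcp_rot: [-2.221, 0.015, 2.209]
wrist_force: [-0.3, 0.5, 0.6]
width: 0.004
```

```bash
python3 -c "
from h import *
rep(.008,.04,.105)"
```

```text
t 2.6 pos [ 0.5088 -0.0329  0.1123] F [-0.28  0.49  0.64] w 0.004
need rot(tool) [-0.0023 -0.0055 -0.0003] shift cm(tool) [ 0.73 -0.23  0.24]
```

Request:
arm_command(series=[[[0,0,0,0.4,-0.3,0.2,0],[0,0,0,0.2,0,0,0],[0,0,0,0.1,0,0,0]]])

```text
time: 2.9
tool_pos: [0.5075, -0.0299, 0.106]
tcp_rot: [-2.223, 0.016, 2.207]
wrist_force: [-0.2, 0.2, 0.2]
width: -0.001
```

Request:
arm_command(series=[[[0,0,0,0.1,0,0,0],[0,0,0,0.1,0,0,0]]])

```text
time: 3.1
tool_pos: [0.5076, -0.0297, 0.1039]
tcp_rot: [-2.224, 0.015, 2.207]
wrist_force: [-0.6, 0.7, 4.7]
width: -0.004
```

Request:
arm_command(series=[[[0,0,0,0.07,0,0,0],[0,0,0,0.06,0,0.3,0]]])

```text
time: 3.3
tool_pos: [0.5064, -0.0298, 0.1041]
tcp_rot: [-2.228, 0.015, 2.203]
wrist_force: [2.2, 0.8, 3.1]
width: -0.0
```

Request:
arm_command(series=[[[0,0,0,0.06,0,0.3,0]]])

```text
time: 3.4
tool_pos: [0.5044, -0.0298, 0.1041]
tcp_rot: [-2.231, 0.016, 2.2]
wrist_force: [1.6, -0.5, 2.3]
width: -0.001
```

Request:
arm_command(series=[[[0,0,0,0.06,0,0.3,0]]])

```text
time: 3.5
tool_pos: [0.5023, -0.0299, 0.104]
tcp_rot: [-2.233, 0.016, 2.198]
wrist_force: [2.3, -0.0, 2.1]
width: 0.0
```

Request:
arm_command(series=[[[0,0,0,0.12,0,0.3,0]]])

```text
time: 3.6
tool_pos: [0.5008, -0.0299, 0.104]
tcp_rot: [-2.238, 0.016, 2.193]
wrist_force: [3.6, 1.0, 6.9]
width: -0.0
```

```bash
python3 -c "
from h import *
rep(-.008,.04,.104)"
```

```text
t 3.6 pos [ 0.5008 -0.0299  0.104 ] F [3.61 1.04 6.9 ] w -0.0
need rot(tool) [-0.0022 -0.02   -0.0013] shift cm(tool) [-0.03  0.06  1.03]
```

Request:
arm_command(series=[[[0,-0.008,0,0.12,0,0.4,0],[0,-0.008,0,0.12,0,0.4,0],[0,-0.008,0,0.12,0,0.4,0]]])

```text
time: 3.9
tool_pos: [0.4915, -0.0298, 0.1038]
tcp_rot: [-2.219, 0.016, 2.212]
wrist_force: [-1.2, -0.1, 9.0]
width: 0.001
```

```bash
python3 -c "
from h import *
rep(-.008,.04,.104)"
```

```text
t 3.9 pos [ 0.4915 -0.0298  0.1038] F [-1.19 -0.11  9.03] w 0.001
need rot(tool) [-0.0025 -0.0031 -0.0013] shift cm(tool) [-0.02  0.07  0.11]
```

Request:
arm_command(series=[[[0,0,0,-1,0,0,0],[0,0,0,-5,0,0,0],[0,0,0,-2,0,3,0],[0,0,0,0,0,5,0]]])

```text
time: 4.3
tool_pos: [0.41, -0.0287, 0.186]
tcp_rot: [-2.212, 0.016, 2.219]
wrist_force: [-0.8, -0.6, 0.7]
width: 0.002
```

```bash
cat > look.py <<'E'
import sys
from h import *
k=sys.argv[1]
p,d=bot.read_camera("scene"); cv2.imwrite(f"pics/s{k}.png",p)
q,d=bot.read_camera("top"); cv2.imwrite(f"pics/t{k}.png",q)
a=cv2.rotate(p[207:252,195:345],cv2.ROTATE_180); b=q[262:332,262:452]
a=cv2.resize(a,(800,240),interpolation=cv2.INTER_CUBIC); b=cv2.resize(b,(800,295),interpolation=cv2.INTER_CUBIC)
cv2.imwrite(f"pics/z{k}.png",np.vstack([a,b]))
E
python3 look.py 1
```

```text
(no output)
```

View pics/z1.png

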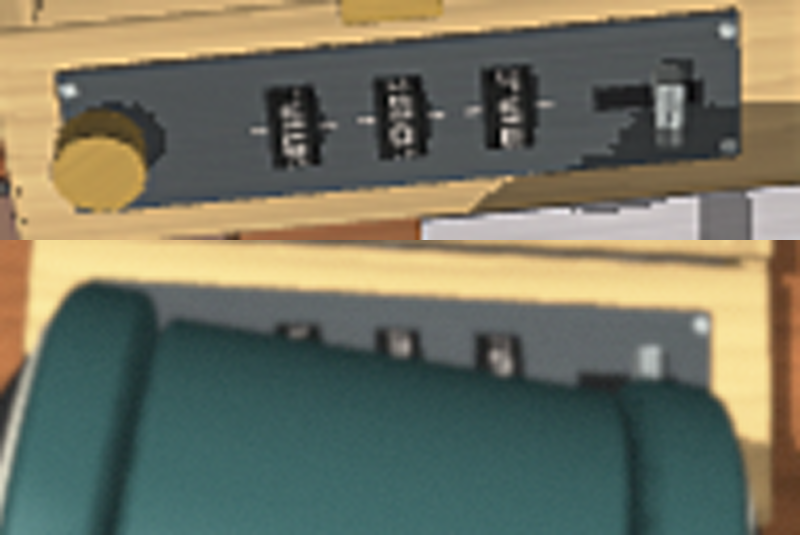

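```bash
cat > unwrap.py <<'E'
import sys
from h import *
def un(n,img,cam):
    outs=[]
    for wy in (.04,0,-.04):
        ph=np.deg2rad(np.linspace(80,-80,321)); yy=np.linspace(.0095,-.0095,80)   # top of strip = far side (+x)
        P,Y=np.meshgrid(ph,yy,indexing="ij")
        X=.018*np.sin(P);Z=.0645+.018*np.cos(P)
        c,s=np.cos(YAW),np.sin(YAW);y=wy+Y
        W=np.stack([C[0]+c*X-s*y,C[1]+s*X+c*y,Z],-1).reshape(-1,3)
        uv=proj(cam,W).reshape(*P.shape,2).astype(np.float32)
        o=cv2.remap(img,uv[...,0],uv[...,1],cv2.INTER_CUBIC)
        o=cv2.resize(o,(180,580))
        for a in (-72,-36,0,36,72):
            r=int((80-a)/160*580);cv2.line(o,(0,r),(14,r),(0,0,255) if a==0 else (0,255,255),2)
        outs+= [o,np.full((580,40,3),128,np.uint8)]
    return np.hstack(outs)
if __name__=="__main__":
    k=sys.argv[1]
    for cam in sys.argv[2:]:
        img=cv2.imread(f"pics/{cam[0]}{k}.png" if k!="0" else f"pics/{cam}0.png")
        cv2.imwrite(f"pics/u_{cam}{k}.png",un(k,img,cam))
E
python3 unwrap.py 0 scene top; python3 unwrap.py 1 scene
```

```text
(no output)
```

View pics/u_top0.png

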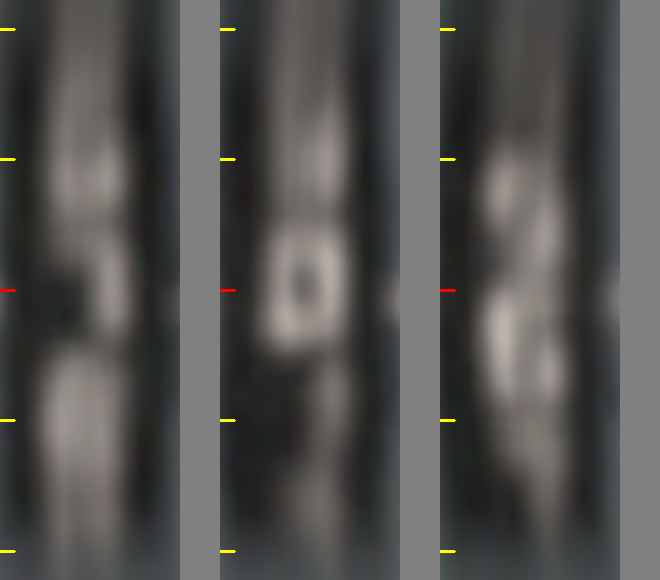

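View pics/u_scene0.png

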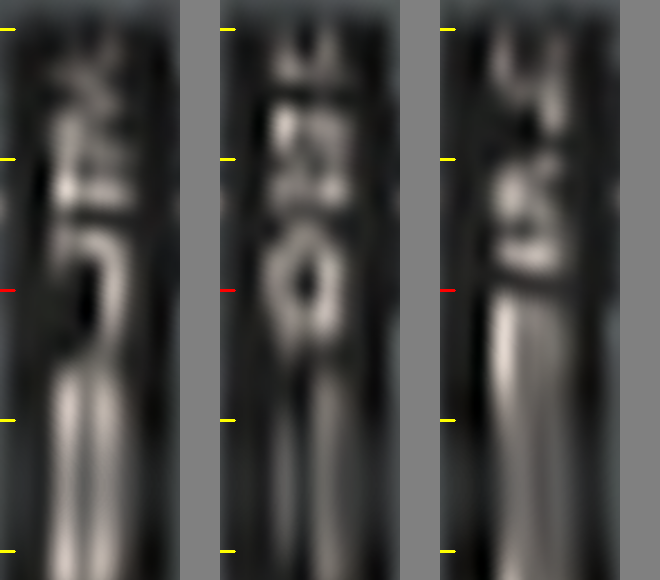

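View pics/u_scene1.png

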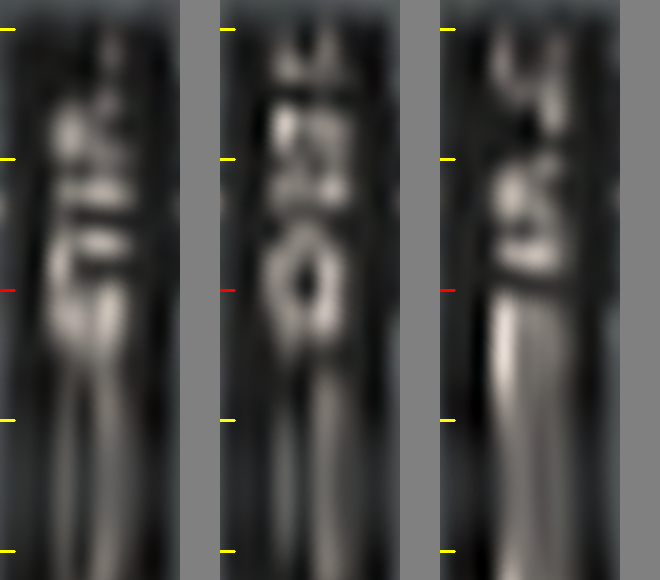

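```bash
python3 -c "
from h import *
rep(.006,.04,.109)"
```

```text
t 4.4 pos [ 0.4017 -0.0279  0.1818] F [-0.3  -0.42 -1.17] w 0.001
need rot(tool) [-0.0024  0.0134 -0.0001] shift cm(tool) [  7.14   0.13 -10.37]
```

Request:
arm_command(series=[[[-0.002,0.006,0,0,0.1,-4.5,0],[0,0.006,0,2,0,-4.5,0],[0,0,0,4,0,-1.2,0],[0,0,0,1,0,0,0],[0,0,0,0,0,0,0]]])

```text
time: 4.9
tool_pos: [0.5031, -0.0302, 0.1093]
tcp_rot: [-2.215, 0.014, 2.217]
wrist_force: [0.1, -0.3, -0.4]
width: 0.002
```

```bash
python3 -c "
from h import *
rep(.006,.04,.106)"
```

```text
t 4.9 pos [ 0.5031 -0.0302  0.1093] F [ 0.08 -0.26 -0.45] w 0.002
need rot(tool) [-0.001   0.001  -0.0005] shift cm(tool) [ 0.33  0.04 -0.13]
```

Request:
arm_command(series=[[[0,0,0,0.3,0,-0.1,0],[0,0,0,0.15,0,0,0],[0,0,0,0.12,0,0,0],[0,0,0,0.12,0,0,0]]])

```text
time: 5.3
tool_pos: [0.5036, -0.0303, 0.105]
tcp_rot: [-2.217, 0.014, 2.215]
wrist_force: [-0.1, -0.2, -0.8]
width: -0.001
```

Request:
arm_command(series=[[[0,0,0,0.13,0,0,0],[0,0,0,0.12,0,0,0]]])

```text
time: 5.5
tool_pos: [0.5041, -0.0303, 0.1039]
tcp_rot: [-2.22, 0.015, 2.212]
wrist_force: [-1.3, 1.1, 4.8]
width: 0.0
```

Request:
arm_command(series=[[[0,-0.005,0,0.12,0,0.4,0],[0,-0.008,0,0.12,0,0.4,0],[0,-0.008,0,0.12,0,0.4,0],[0,-0.005,0,0.12,0,0.4,0]]])

```text
time: 5.9
tool_pos: [0.4933, -0.0304, 0.1039]
tcp_rot: [-2.204, 0.016, 2.228]
wrist_force: [-0.8, 1.6, 9.3]
width: -0.003
```

Request:
arm_command(series=[[[0,0,0,-0.6,0,0,0],[0,0,0,-0.3,0,-1.2,0],[0,0,0,0,0,0,0]]])

```text
time: 6.2
tool_pos: [0.5037, -0.0305, 0.1121]
tcp_rot: [-2.198, 0.015, 2.233]
wrist_force: [0.1, -0.0, 0.7]
width: 0.004
```

```bash
python3 -c "
from h import *
rep(.006,.04,.106)"
```

```text
t 6.2 pos [ 0.5037 -0.0305  0.1121] F [ 0.09 -0.01  0.7 ] w 0.004
need rot(tool) [-0.0014  0.0159 -0.0014] shift cm(tool) [ 0.61  0.01 -0.09]
```

Request:
arm_command(series=[[[0,0.014,0,0.5,0,-0.2,0],[0,0,0,0.2,0,0,0],[0,0,0,0.12,0,0,0],[0,0,0,0.12,0,0,0]]])

```text
time: 6.6
tool_pos: [0.5067, -0.0306, 0.1037]
tcp_rot: [-2.215, 0.015, 2.217]
wrist_force: [-2.2, 0.5, 11.6]
width: -0.001
```

Request:
arm_command(series=[[[0,0,0,0.13,0,0,0]]])

```text
time: 6.7
tool_pos: [0.5074, -0.0305, 0.1037]
tcp_rot: [-2.216, 0.015, 2.216]
wrist_force: [-3.0, 0.3, 9.7]
width: -0.0
```

Request:
arm_command(series=[[[0,-0.003,0,0.12,0,0.4,0],[0,-0.005,0,0.12,0,0.4,0],[0,-0.005,0,0.12,0,0.4,0],[0,-0.003,0,0.12,0,0.4,0]]])

```text
time: 7.1
tool_pos: [0.4977, -0.0305, 0.1038]
tcp_rot: [-2.213, 0.016, 2.218]
wrist_force: [-0.7, 1.8, 8.5]
width: 0.003
```

```bash
python3 look.py 2; python3 unwrap.py 2 scene; python3 -c "
from h import *
rep(.006,0,.109)"
```

```text
t 7.2 pos [ 0.497  -0.0304  0.1038] F [-0.92  2.02  8.99] w 0.004
need rot(tool) [-0.0019  0.0036 -0.0014] shift cm(tool) [-0.51  4.   -0.75]
```

View pics/s2.png

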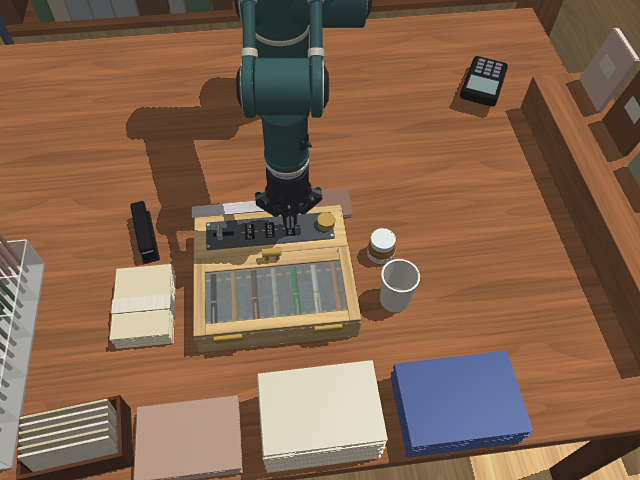

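The gripper stands at the left wheel (290,225 in the scene view); nothing else has moved. On to the middle wheel.

Request:
arm_command(series=[[[0,0,0,-0.8,0,0,0],[0,0,0,-0.4,2.2,-0.5,0],[0,0.004,0,0,2,-0.5,0],[0,0,0,0,0,0,0],[0,0,0,0,0,0,0]]])

```text
time: 7.7
tool_pos: [0.5026, -0.0727, 0.1142]
tcp_rot: [-2.207, 0.014, 2.224]
wrist_force: [0.3, 0.0, 0.0]
width: 0.001
```

```bash
python3 -c "
from h import *
rep(.006,0,.107)"
```

```text
t 7.7 pos [ 0.5026 -0.0727  0.1142] F [0.28 0.04 0.03] w 0.001
need rot(tool) [-0.001   0.0079 -0.0003] shift cm(tool) [ 0.71 -0.21 -0.15]
```

Request:
arm_command(series=[[[0,0.008,0,0.6,-0.2,-0.3,0],[0,0,0,0.3,0,-0.1,0],[0,0,0,0.15,0,0,0],[0,0,0,0.12,0,0,0]]])

```text
time: 8.1
tool_pos: [0.5074, -0.0695, 0.1036]
tcp_rot: [-2.219, 0.012, 2.216]
wrist_force: [-2.0, -1.7, 8.8]
width: -0.002
```

Request:
arm_command(series=[[[0,0,0,0.12,0,0,0]]])

```text
time: 8.2
tool_pos: [0.5083, -0.0694, 0.1037]
tcp_rot: [-2.222, 0.012, 2.215]
wrist_force: [-2.2, -0.9, 6.2]
width: -0.001
```

Request:
arm_command(series=[[[0,-0.003,0,0.12,0,0.45,0],[0,-0.005,0,0.12,0,0.45,0],[0,-0.005,0,0.12,0,0.45,0],[0,-0.003,0,0.12,0,0.45,0]]])

```text
time: 8.6
tool_pos: [0.497, -0.0692, 0.1038]
tcp_rot: [2.222, -0.012, -2.22]
wrist_force: [-0.1, -0.1, 9.0]
width: 0.002
```

Request:
arm_command(series=[[[0,0,0,-0.6,0,0,0],[0,0,0,-0.3,0.1,-1.4,0],[0,0.01,0,0,0,0,0]]])

```text
time: 8.9
tool_pos: [0.5099, -0.0691, 0.112]
tcp_rot: [2.23, -0.01, -2.213]
wrist_force: [-0.7, 0.4, 0.5]
width: 0.002
```

```bash
python3 -c "
from h import *
rep(.007,0,.107)"
```

```text
t 8.9 pos [ 0.5099 -0.0691  0.112 ] F [-0.67  0.36  0.55] w 0.002
need rot(tool) [ 0.0067 -0.0077 -0.005 ] shift cm(tool) [0.5  0.15 0.5 ]
```

Request:
arm_command(series=[[[0.005,-0.007,-0.004,0.5,0.12,0.1,0],[0,0,0,0.2,0,0,0],[0,0,0,0.13,0,0,0],[0,0,0,0.12,0,0,0]]])

```text
time: 9.3
tool_pos: [0.5104, -0.0702, 0.1031]
tcp_rot: [-2.218, 0.011, 2.215]
wrist_force: [0.5, 1.5, 8.8]
width: -0.002
```

Request:
arm_command(series=[[[0,-0.003,0,0.12,0,0.45,0],[0,-0.005,0,0.12,0,0.45,0],[0,-0.005,0,0.12,0,0.45,0],[0,-0.003,0,0.12,0,0.45,0]]])

```text
time: 9.7
tool_pos: [0.5003, -0.0702, 0.1038]
tcp_rot: [-2.217, 0.013, 2.213]
wrist_force: [0.6, 1.1, 8.4]
width: 0.004
```

Request:
arm_command(series=[[[0,0,0,-0.6,0,0,0],[0,0,0,-0.3,0,-1.4,0],[0,0.006,0,0,0,0,0]]])

```text
time: 10.0
tool_pos: [0.5133, -0.0704, 0.112]
tcp_rot: [-2.22, 0.013, 2.21]
wrist_force: [-0.3, -0.3, -0.2]
width: 0.001
```

```bash
python3 -c "
from h import *
rep(.007,0,.107)"
```

```text
t 10.0 pos [ 0.5133 -0.0704  0.112 ] F [-0.27 -0.27 -0.17] w 0.001
need rot(tool) [-0.0011 -0.0044  0.0006] shift cm(tool) [0.5  0.03 0.83]
```

Request:
arm_command(series=[[[0,-0.004,0,0.4,0,0.9,0],[0,0,0,0.25,0,0.3,0],[0,0,0,0.13,0,0,0],[0,0,0,0.12,0,0,0]]])

```text
time: 10.4
tool_pos: [0.5008, -0.0702, 0.1038]
tcp_rot: [-2.215, 0.012, 2.215]
wrist_force: [-3.6, 1.9, 14.0]
width: -0.004
```

Request:
arm_command(series=[[[0,-0.003,0,0.12,0,0.45,0],[0,-0.005,0,0.12,0,0.45,0],[0,-0.005,0,0.12,0,0.45,0],[0,-0.003,0,0.12,0,0.45,0]]])

```text
time: 10.8
tool_pos: [0.4875, -0.0703, 0.1035]
tcp_rot: [-2.211, 0.014, 2.219]
wrist_force: [-0.7, 1.3, 5.5]
width: -0.003
```

Request:
arm_command(series=[[[0,0,0,-0.6,0,0,0],[0,0,0,-4,0,0,0],[0,0,0,-3,0,4,0],[0,0,0,0,0,5,0]]])

```text
time: 11.2
tool_pos: [0.3972, -0.0693, 0.1797]
tcp_rot: [-2.201, 0.012, 2.229]
wrist_force: [0.5, -0.4, 1.0]
width: 0.004
```

```bash
python3 look.py 3; python3 unwrap.py 3 scene; python3 -c "
from h import *
rep(.007,0,.107)"
```

```text
t 11.3 pos [ 0.3888 -0.0678  0.1748] F [-0.28 -1.56 -0.73] w 0.001
need rot(tool) [-0.0018  0.0235  0.0029] shift cm(tool) [  6.5    0.15 -11.78]
```

View pics/u_scene3.png

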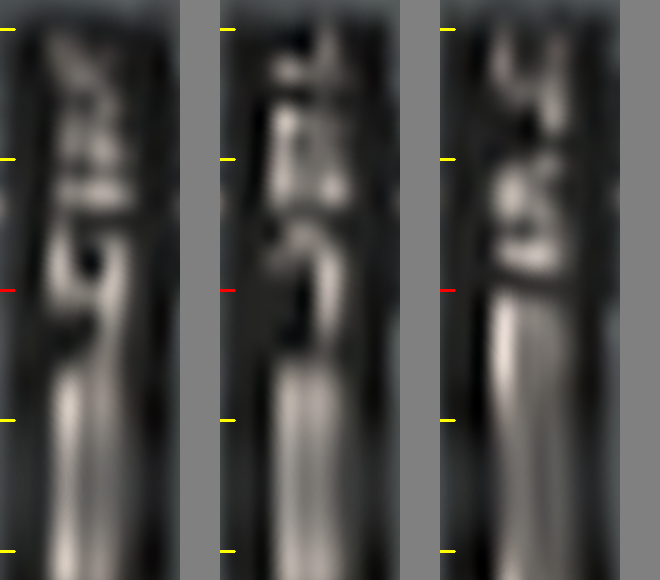

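Left shows 4, middle 7 in the unwrapped scene view; right still stands between 5 and 6. Now the right wheel.

```bash
python3 -c "
from h import *
rep(.004,-.04,.112)"
```

```text
t 11.3 pos [ 0.3888 -0.0678  0.1748] F [-0.28 -1.56 -0.73] w 0.001
need rot(tool) [-0.0018  0.0235  0.0029] shift cm(tool) [  6.     4.14 -11.48]
```

Request:
arm_command(series=[[[0,0.01,0,0,2.2,-4.5,0],[0,0.008,0,0,2,-4.5,0],[0,0,0,3.2,0,-2.6,0],[0,0,0,2.5,0,0,0],[0,0,0,0,0,0,0]]])

```text
time: 11.8
tool_pos: [0.5035, -0.1123, 0.1118]
tcp_rot: [-2.205, 0.012, 2.221]
wrist_force: [-1.7, 0.7, -0.2]
width: 0.003
```

```bash
python3 -c "
from h import *
rep(.007,-.04,.107)"
```

```text
t 11.8 pos [ 0.5035 -0.1123  0.1118] F [-1.66  0.74 -0.23] w 0.003
need rot(tool) [-0.0029  0.0073  0.003 ] shift cm(tool) [ 0.48 -0.17 -0.11]
```

Request:
arm_command(series=[[[-0.003,0.007,0.003,0.5,-0.15,-0.1,0],[0,0,0,0.25,0,0,0],[0,0,0,0.13,0,0,0],[0,0,0,0.12,0,0,0]]])

```text
time: 12.2
tool_pos: [0.5054, -0.1105, 0.1041]
tcp_rot: [-2.219, 0.012, 2.213]
wrist_force: [-0.1, -0.0, 0.9]
width: 0.001
```

Request:
arm_command(series=[[[0,0,0,0.1,0,0.05,0]]])

```text
time: 12.3
tool_pos: [0.5054, -0.1105, 0.1041]
tcp_rot: [-2.222, 0.013, 2.212]
wrist_force: [0.2, -0.4, 0.4]
width: -0.002
```

Request:
arm_command(series=[[[0,0,0,0.14,0,0.03,0]]])

```text
time: 12.4
tool_pos: [0.5061, -0.1106, 0.1039]
tcp_rot: [-2.226, 0.013, 2.208]
wrist_force: [1.2, 2.3, 4.7]
width: 0.003
```

Request:
arm_command(series=[[[0,-0.003,0,0.13,0,0.45,0]]])

```text
time: 12.5
tool_pos: [0.5035, -0.1108, 0.104]
tcp_rot: [-2.228, 0.014, 2.207]
wrist_force: [4.5, 0.1, 4.3]
width: 0.003
```

Request:
arm_command(series=[[[0,-0.005,0,0.12,0,0.45,0]]])

```text
time: 12.6
tool_pos: [0.5001, -0.1109, 0.1039]
tcp_rot: [-2.226, 0.015, 2.209]
wrist_force: [2.1, 2.5, 6.7]
width: 0.003
```

Request:
arm_command(series=[[[0,-0.005,0,0.12,0,0.45,0]]])

```text
time: 12.7
tool_pos: [0.4962, -0.1108, 0.1039]
tcp_rot: [-2.222, 0.015, 2.213]
wrist_force: [0.2, 2.6, 9.4]
width: 0.001
```

Request:
arm_command(series=[[[0,-0.003,0,0.12,0,0.45,0]]])

```text
time: 12.8
tool_pos: [0.4923, -0.1108, 0.1039]
tcp_rot: [-2.22, 0.015, 2.214]
wrist_force: [4.0, 2.6, 6.8]
width: -0.006
```

Request:
arm_command(series=[[[0,0,0,-0.6,0,0,0],[0,0,0,-3,0,0,0],[0,0,0,-3,0,4,0],[0,0,0,0,0,4,0]]])

```text
time: 13.2
tool_pos: [0.41, -0.1098, 0.1691]
tcp_rot: [-2.209, 0.012, 2.227]
wrist_force: [-0.7, -0.8, 1.0]
width: -0.003
```

```bash
python3 look.py 4; python3 unwrap.py 4 scene; python3 -c "
from h import *
rep(.004,-.04,.110)"
```

```text
t 13.3 pos [ 0.404  -0.1084  0.1651] F [-0.32 -0.32 -0.22] w 0.002
need rot(tool) [0.0006 0.0165 0.0004] shift cm(tool) [ 5.35  0.11 -9.85]
```

View pics/u_scene4.png

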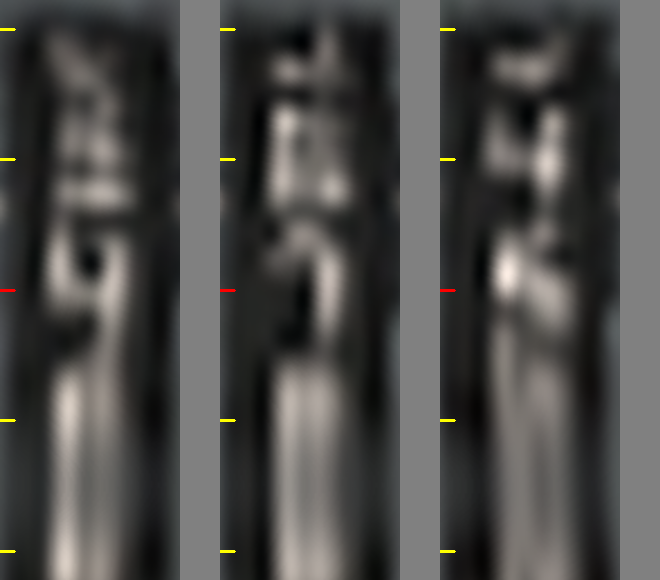

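Request:
arm_command(series=[[[0,0.008,0,0,0.1,-4.5,0],[0,0.006,0,1,0,-4.3,0],[0,0,0,3.4,0,-1,0],[0,0,0,0.6,0,0,0],[0,0,0,0.2,0,0,0]]])

```text
time: 13.8
tool_pos: [0.4999, -0.1104, 0.1084]
tcp_rot: [-2.206, 0.013, 2.224]
wrist_force: [-0.1, 0.4, -0.2]
width: -0.001
```

```bash
python3 -c "
from h import *
rep(.008,-.04,.107)"
```

```text
t 13.8 pos [ 0.4999 -0.1104  0.1084] F [-0.06  0.36 -0.16] w -0.001
need rot(tool) [-0.0011  0.0083  0.0002] shift cm(tool) [ 0.14  0.01 -0.57]
```

Request:
arm_command(series=[[[0,0.008,0,0.1,0,-0.6,0],[0,0,0,0.25,0,-0.1,0],[0,0,0,0.15,0,0,0],[0,0,0,0.13,0,0,0]]])

```text
time: 14.2
tool_pos: [0.5059, -0.1105, 0.1038]
tcp_rot: [-2.214, 0.014, 2.215]
wrist_force: [-1.4, 1.3, 8.0]
width: 0.002
```

Request:
arm_command(series=[[[0,0,0,0.16,0,0.03,0]]])

```text
time: 14.3
tool_pos: [0.506, -0.1105, 0.1038]
tcp_rot: [-2.216, 0.014, 2.214]
wrist_force: [-2.4, 1.6, 8.4]
width: -0.001
```

Request:
arm_command(series=[[[0,-0.003,0,0.16,0,0.45,0]]])

```text
time: 14.4
tool_pos: [0.5032, -0.1108, 0.104]
tcp_rot: [-2.218, 0.015, 2.212]
wrist_force: [2.3, 0.4, 2.2]
width: 0.003
```

Request:
arm_command(series=[[[0,-0.005,0,0.15,0,0.45,0]]])

```text
time: 14.5
tool_pos: [0.5002, -0.1111, 0.104]
tcp_rot: [-2.217, 0.016, 2.214]
wrist_force: [2.6, -0.1, 3.1]
width: -0.001
```

Request:
arm_command(series=[[[0,-0.005,0,0.15,0,0.45,0]]])

```text
time: 14.6
tool_pos: [0.4973, -0.1114, 0.1039]
tcp_rot: [-2.217, 0.017, 2.215]
wrist_force: [3.4, 1.1, 5.2]
width: 0.0
```

Request:
arm_command(series=[[[0,-0.003,0,0.14,0,0.45,0]]])

```text
time: 14.7
tool_pos: [0.494, -0.1114, 0.1039]
tcp_rot: [-2.217, 0.018, 2.214]
wrist_force: [1.1, 2.7, 8.0]
width: -0.001
```

Request:
arm_command(series=[[[0,-0.003,0,0.14,0,0.35,0]]])

```text
time: 14.8
tool_pos: [0.4912, -0.1113, 0.1038]
tcp_rot: [-2.216, 0.018, 2.215]
wrist_force: [0.2, 1.4, 8.9]
width: 0.002
```

Request:
arm_command(series=[[[0,0,0,-0.6,0,0,0],[0,0,0,-0.3,-0.1,-1.5,0],[0,0.006,0,0,0,-0.4,0]]])

```text
time: 15.1
tool_pos: [0.5082, -0.1104, 0.1121]
tcp_rot: [-2.217, 0.018, 2.214]
wrist_force: [-0.4, -0.5, 0.1]
width: -0.001
```

```bash
python3 -c "
from h import *
rep(.008,-.04,.107)"
```

```text
t 15.1 pos [ 0.5082 -0.1104  0.1121] F [-0.36 -0.55  0.11] w -0.001
need rot(tool) [-0.0034 -0.0014 -0.002 ] shift cm(tool) [0.51 0.02 0.26]
```

Second and third strokes, same way.

Request:
arm_command(series=[[[-0.003,0,-0.002,0.45,0,0.3,0],[0,0,0,0.25,0,0.1,0],[0,0,0,0.15,0,0.03,0],[0,0,0,0.14,0,0.03,0]]])

```text
time: 15.5
tool_pos: [0.5053, -0.1104, 0.1037]
tcp_rot: [-2.219, 0.011, 2.213]
wrist_force: [-2.6, 1.9, 13.4]
width: -0.0
```

Request:
arm_command(series=[[[0,-0.003,0,0.16,0,0.35,0],[0,-0.004,0,0.16,0,0.4,0],[0,-0.004,0,0.14,0,0.4,0]]])

```text
time: 15.8
tool_pos: [0.5001, -0.1103, 0.1039]
tcp_rot: [-2.221, 0.013, 2.209]
wrist_force: [2.6, 1.9, 6.2]
width: 0.0
```

Request:
arm_command(series=[[[0,-0.003,0,0.14,0,0.4,0]]])

```text
time: 15.9
tool_pos: [0.4977, -0.1103, 0.1039]
tcp_rot: [-2.222, 0.013, 2.208]
wrist_force: [1.1, 1.7, 7.2]
width: -0.0
```

Request:
arm_command(series=[[[0,-0.004,0,0.14,0,0.4,0],[0,-0.003,0,0.14,0,0.35,0]]])

```text
time: 16.1
tool_pos: [0.4928, -0.1102, 0.1039]
tcp_rot: [-2.22, 0.014, 2.209]
wrist_force: [2.4, 1.0, 7.2]
width: -0.001
```

Request:
arm_command(series=[[[0,0,0,-0.6,0,0,0],[0,0,0,-3,0,0,0],[0,0,0,-3,0,4,0],[0,0,0,0,0,4,0]]])

```text
time: 16.5
tool_pos: [0.4135, -0.1095, 0.17]
tcp_rot: [-2.217, 0.012, 2.214]
wrist_force: [0.7, -0.3, 0.5]
width: -0.003
```

```bash
python3 look.py 5; python3 unwrap.py 5 scene; python3 -c "
from h import *
rep(.006,-.04,.110)"
```

```text
t 16.6 pos [ 0.4075 -0.1081  0.1661] F [-0.44  0.15 -0.46] w -0.001
need rot(tool) [-0.0018  0.007   0.003 ] shift cm(tool) [ 5.54  0.14 -9.64]
```

View pics/u_scene5.png

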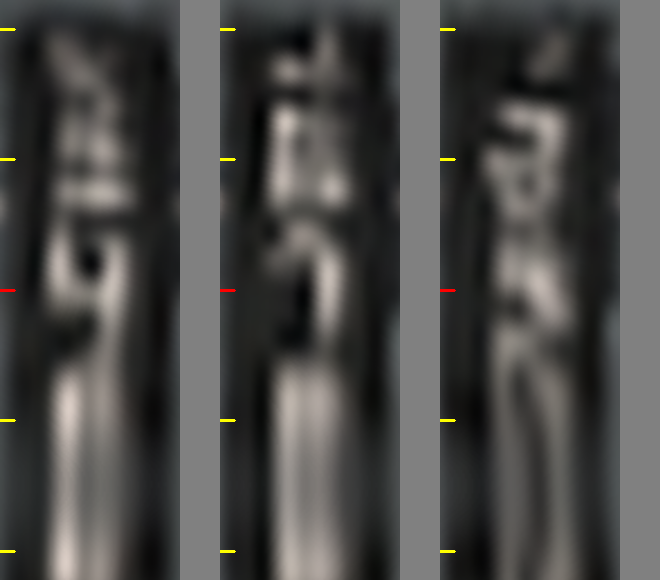

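Right wheel now shows 3 (2 behind it): one more stroke.

Request:
arm_command(series=[[[0,0.004,0,0,0.1,-4.5,0],[0,0.003,0,1,0,-4.3,0],[0,0,0,3.4,0,-1.2,0],[0,0,0,0.7,0,-0.3,0],[0,0,0,0.3,0,-0.2,0]]])

```text
time: 17.1
tool_pos: [0.5147, -0.1106, 0.109]
tcp_rot: [-2.214, 0.014, 2.212]
wrist_force: [0.2, 0.0, 0.4]
width: 0.0
```

```bash
python3 -c "
from h import *
rep(.008,-.04,.107)"
```

```text
t 17.1 pos [ 0.5147 -0.1106  0.109 ] F [0.2  0.03 0.4 ] w 0.0
need rot(tool) [-0.004  -0.0009  0.0024] shift cm(tool) [0.2  0.01 0.92]
```

Request:
arm_command(series=[[[-0.003,0,0.002,0,0,0.9,0],[0,0,0,0.3,0,0.2,0],[0,0,0,0.17,0,0,0],[0,0,0,0.15,0,0,0]]])

```text
time: 17.5
tool_pos: [0.5013, -0.1105, 0.1039]
tcp_rot: [-2.216, 0.013, 2.215]
wrist_force: [-0.6, 0.2, 6.1]
width: 0.001
```

Request:
arm_command(series=[[[0,0,0,0.14,0,0,0]]])

```text
time: 17.6
tool_pos: [0.5017, -0.1105, 0.1039]
tcp_rot: [-2.217, 0.014, 2.213]
wrist_force: [-2.3, 2.3, 8.2]
width: -0.004
```

Request:
arm_command(series=[[[0,-0.003,0,0.16,0,0.4,0],[0,-0.004,0,0.16,0,0.4,0],[0,-0.004,0,0.15,0,0.4,0],[0,-0.003,0,0.14,0,0.4,0]]])

```text
time: 18.0
tool_pos: [0.4921, -0.1111, 0.1038]
tcp_rot: [-2.22, 0.017, 2.21]
wrist_force: [0.9, 1.4, 8.2]
width: 0.003
```

Request:
arm_command(series=[[[0,-0.003,0,0.14,0,0.35,0]]])

```text
time: 18.1
tool_pos: [0.4892, -0.111, 0.1037]
tcp_rot: [-2.219, 0.017, 2.212]
wrist_force: [-1.0, 2.0, 7.4]
width: -0.007
```

Request:
arm_command(series=[[[0,0,0,-0.6,0,0,0],[0,0,0,-3,0,0,0],[0,0,0,-3,0,4,0],[0,0,0,0,0,4,0]]])

```text
time: 18.5
tool_pos: [0.4079, -0.1102, 0.1694]
tcp_rot: [-2.21, 0.015, 2.223]
wrist_force: [-0.1, -1.0, 1.0]
width: -0.003
```

```bash
python3 look.py 6; python3 unwrap.py 6 scene; python3 -c "
from h import *
rep(.0,-.124,.13)"
```

```text
t 18.6 pos [ 0.4019 -0.1088  0.1654] F [ 0.2   0.03 -0.46] w 0.001
need rot(tool) [-0.0022  0.0138  0.0006] shift cm(tool) [ 3.41  8.45 -9.63]
```

View pics/u_scene6.png

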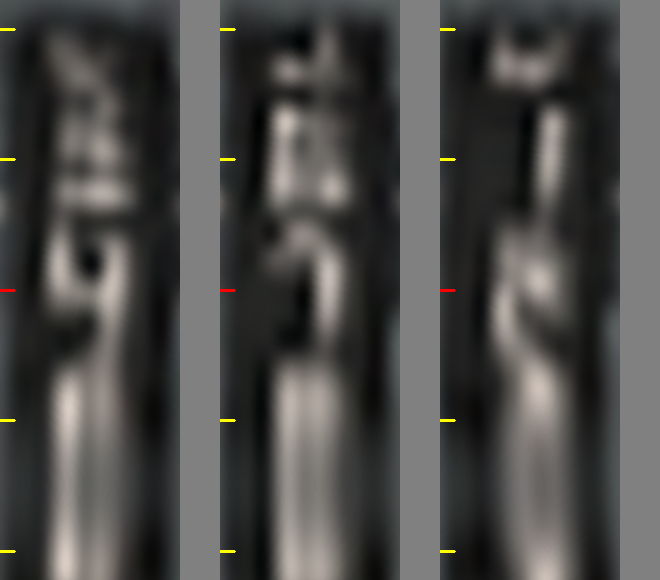

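View pics/z6.png

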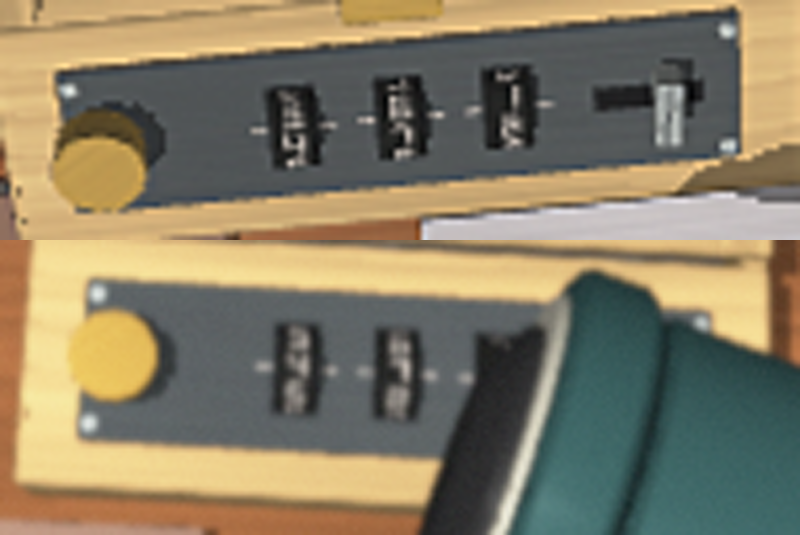

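4-7-2 stands on top (behind them 3, 6 and 1). Now the catch.

Request:
arm_command(series=[[[0,0.007,0,0,4.5,-4.5,0],[0,0.007,0,0,4.5,-4.5,0],[0,0,0,2.5,0,-0.7,0],[0,0,0,1.5,0,0,0],[0,0,0,0,0,0,0]]])

```text
time: 19.1
tool_pos: [0.4847, -0.1893, 0.1209]
tcp_rot: [-2.209, 0.013, 2.219]
wrist_force: [-0.5, 0.6, -0.8]
width: -0.001
```

```bash
python3 -c "
from h import *
rep(.0,-.127,.098)"
```

```text
t 19.1 pos [ 0.4847 -0.1893  0.1209] F [-0.54  0.56 -0.84] w -0.001
need rot(tool) [-0.0025  0.0042  0.0014] shift cm(tool) [ 2.28  0.81 -1.21]
```

Request:
arm_command(series=[[[-0.002,0.004,0,0,0.8,-1.2,0],[0,0,0,0.3,0.3,-0.3,0],[0,0,0,1,0,0,0],[0,0,0,0.6,0,0,0],[0,0,0,0,0,0,0]]])

```text
time: 19.6
tool_pos: [0.5008, -0.2011, 0.1011]
tcp_rot: [-2.215, 0.01, 2.216]
wrist_force: [-0.3, 0.3, 0.6]
width: -0.001
```

```bash
python3 -c "
from h import *
rep(.0,-.127,.098)"
```

```text
t 19.6 pos [ 0.5008 -0.2011  0.1011] F [-0.26  0.34  0.6 ] w -0.001
need rot(tool) [0.0004 0.0005 0.0013] shift cm(tool) [ 0.31 -0.35  0.42]
```

Request:
arm_command(series=[[[0,0,0,0.3,-0.3,0.4,0],[0,0,0,0.1,-0.3,0.1,0],[0,0,0,0,-0.3,0,0]]])

```text
time: 19.9
tool_pos: [0.495, -0.1912, 0.097]
tcp_rot: [-2.215, 0.01, 2.216]
wrist_force: [-0.2, -0.3, -0.2]
width: 0.002
```

Request:
arm_command(series=[[[0,0,0,0,-0.25,0,0],[0,0,0,0,-0.25,0,0]]])

```text
time: 20.1
tool_pos: [0.495, -0.1857, 0.0974]
tcp_rot: [-2.216, 0.011, 2.216]
wrist_force: [-0.8, -3.3, -1.6]
width: 0.003
```

Request:
arm_command(series=[[[0,0,0,0,-0.2,0,0]]])

```text
time: 20.2
tool_pos: [0.4951, -0.1838, 0.0976]
tcp_rot: [-2.217, 0.011, 2.217]
wrist_force: [-0.1, -1.8, -0.2]
width: 0.001
```

Request:
arm_command(series=[[[0,0,0,0,-0.2,0,0]]])

```text
time: 20.3
tool_pos: [0.4953, -0.182, 0.0978]
tcp_rot: [-2.218, 0.012, 2.217]
wrist_force: [-0.6, -2.4, -0.5]
width: 0.001
```

Request:
arm_command(series=[[[0,0,0,0.02,-0.2,0,0],[0,0,0,0.02,-0.2,0,0]]])

```text
time: 20.5
tool_pos: [0.4953, -0.1781, 0.0977]
tcp_rot: [-2.219, 0.012, 2.217]
wrist_force: [-1.1, -2.5, 1.4]
width: -0.004
```

Request:
arm_command(series=[[[0,0,0,0.02,-0.15,0,0]]])

```text
time: 20.6
tool_pos: [0.4954, -0.1765, 0.0977]
tcp_rot: [-2.219, 0.012, 2.217]
wrist_force: [-0.9, -2.3, 1.2]
width: -0.005
```

Request:
arm_command(series=[[[0,0,0,0.02,-0.15,0,0]]])

```text
time: 20.7
tool_pos: [0.4954, -0.175, 0.0976]
tcp_rot: [-2.219, 0.013, 2.217]
wrist_force: [-1.5, -1.6, 1.7]
width: 0.0
```

Request:
arm_command(series=[[[0,0,0,0.02,-0.12,0,0]]])

```text
time: 20.8
tool_pos: [0.4954, -0.1744, 0.0977]
tcp_rot: [-2.22, 0.013, 2.218]
wrist_force: [-2.3, -6.8, 1.8]
width: -0.003
```

Request:
arm_command(series=[[[0,0,0,0.02,-0.12,0,0]]])

```text
time: 20.9
tool_pos: [0.4955, -0.1743, 0.0978]
tcp_rot: [-2.222, 0.015, 2.22]
wrist_force: [-2.9, -8.1, 0.9]
width: 0.0
```

Request:
arm_command(series=[[[0,0,0,0,0.4,0,0],[0,0,0,-2,0.3,0,0],[0,0,0,-5,0,0,0.9],[0,0,0,0,0,4,0.9],[0,0,0,0,0,4,0.9]]])

```text
time: 21.4
tool_pos: [0.418, -0.1791, 0.1695]
tcp_rot: [-2.222, 0.009, 2.215]
wrist_force: [-0.8, 0.8, 0.2]
width: 0.507
```

```bash
python3 look.py 7; python3 unwrap.py 7 scene; python3 -c "
from h import *
rep(.07,0,.14)"
```

```text
t 21.5 pos [ 0.4152 -0.1787  0.169 ] F [ 0.74 -0.24 -0.24] w 0.678
need rot(tool) [ 0.0022 -0.0013 -0.0011] shift cm(tool) [  2.91 -10.88 -15.18]
```

View pics/z7.png

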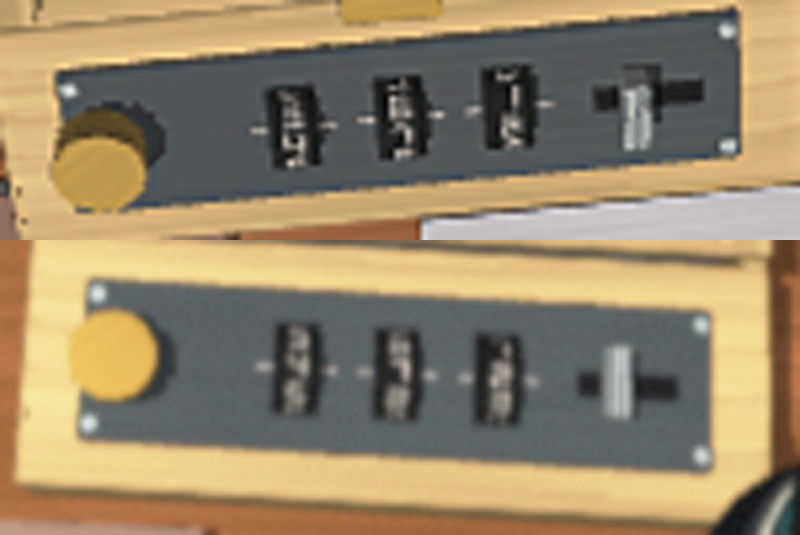

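The catch has moved from x≈648 to 618 in the lower crop (≈12 mm, fully drawn), wheels unchanged. Now to the pull.

Request:
arm_command(series=[[[0,0,0,0,-3,-4.5,0.9],[0,0,0,0,-3.5,-4.5,0.9],[0,0,0,0,-3.5,-4.5,0.9],[0,0,0,1,-0.8,-1.6,0.9],[0,0,0,1,0,0,0.9],[0,0,0,0,0,0,0.9]]])

```text
time: 22.1
tool_pos: [0.5641, -0.0758, 0.148]
tcp_rot: [-2.22, 0.015, 2.204]
wrist_force: [-0.6, -0.0, -0.3]
width: 0.897
```

```bash
python3 -c "
from h import *
rep(.07,0,.099)"
```

```text
t 22.1 pos [ 0.5641 -0.0758  0.148 ] F [-0.56 -0.04 -0.32] w 0.897
need rot(tool) [-0.0053 -0.0075  0.0029] shift cm(tool) [ 4.91 -0.45 -0.35]
```

Request:
arm_command(series=[[[-0.005,-0.007,0.003,2,-0.45,-0.35,0.9],[0,0,0,2,0,-0.1,0.9],[0,0,0,0.7,0,0,0.9],[0,0,0,0.2,0,0,0.9],[0,0,0,0,0,0,0.9]]])

```text
time: 22.6
tool_pos: [0.5655, -0.0737, 0.0976]
tcp_rot: [-2.21, 0.016, 2.216]
wrist_force: [-0.3, 0.2, 0.6]
width: 0.901
```

```bash
python3 -c "
from h import *
rep(.07,0,.099)"
```

```text
t 22.6 pos [ 0.5655 -0.0737  0.0976] F [-0.27  0.19  0.61] w 0.901
need rot(tool) [-0.0047  0.0024  0.0009] shift cm(tool) [-0.14 -0.24 -0.24]
```

Request:
arm_command(series=[[[-0.004,0,0,-0.1,-0.3,-0.3,0.9],[0,0,0,0,0,0,0],[0,0,0,0,0,0,0],[0,0,0,0,0,0,0],[0,0,0,0,0,0,0],[0,0,0,0,0,0,0]]], newtons=30)

```text
time: 23.2
tool_pos: [0.5702, -0.072, 0.1022]
tcp_rot: [-2.219, 0.015, 2.213]
wrist_force: [-0.2, -0.3, -1.0]
width: 0.411
```

```bash
python3 -c "
from h import *
rep(.07,0,.099)"
```

```text
t 23.2 pos [ 0.5702 -0.072   0.1022] F [-0.19 -0.33 -0.99] w 0.411
need rot(tool) [-0.0011 -0.0027 -0.001 ] shift cm(tool) [ 0.32 -0.07  0.22]
```

```bash
cat > arc.py <<'E'
from h import *
def arc():
    s=bot.read_state();h=case(.215,0);p=np.array(s["tool_pos"])+[-.002,0,-.0057]
    dx,dz=p[0]-h[0],p[2]-.0605; a=np.arctan2(dz,dx); th=np.arctan2(.036,-.145)-a
    M=R.from_rotvec(s["tcp_rot"]).as_matrix()
    print("t",round(s["time"],2),"theta",round(th,3),"r",round(np.hypot(dx,dz),4),"F",np.round(s["wrist_force"],1),"w",round(float(s["width"]),3))
    print("rot need",R.from_matrix(M.T@np.c_[[0,0,-1.],[np.sin(YAW),-np.cos(YAW),0],[-np.cos(YAW),-np.sin(YAW),0]]).as_rotvec().round(3))
    for k in (1,2,3,4,5,6,7,8):
        b=a-k*.1; q=h[0]+.1494*np.cos(b),.0605+.1494*np.sin(b)
        print("+%.1f"%(k*.1),"x",round(-(q[1]-p[2])*100,2),"z",round(-(q[0]-p[0])*100,2))
arc()
E
python3 arc.py
```

```text
t 23.2 theta 0.0 r 0.1492 F [-0.2 -0.3 -1. ] w 0.411
rot need [-0.001 -0.003 -0.001]
+0.1 x -1.44 z -0.41
+0.2 x -2.81 z -0.98
+0.3 x -4.13 z -1.69
+0.4 x -5.37 z -2.53
+0.5 x -6.52 z -3.48
+0.6 x -7.56 z -4.54
+0.7 x -8.5 z -5.71
+0.8 x -9.31 z -6.96
```

Request:
arm_command(series=[[[0,0,0,-0.5,0,-0.12,0],[0,0,0,-0.7,0,-0.18,0]]])

```text
time: 23.4
tool_pos: [0.5729, -0.0721, 0.1124]
tcp_rot: [-2.218, 0.014, 2.214]
wrist_force: [4.9, -1.7, -7.9]
width: 0.412
```

```bash
python3 arc.py
```

```text
t 23.4 theta 0.071 r 0.1494 F [ 4.9 -1.7 -7.9] w 0.412
rot need [-0.001 -0.002 -0.001]
+0.1 x -1.4 z -0.53
+0.2 x -2.73 z -1.2
+0.3 x -3.99 z -2.0
+0.4 x -5.17 z -2.92
+0.5 x -6.24 z -3.96
+0.6 x -7.21 z -5.09
+0.7 x -8.06 z -6.32
+0.8 x -8.79 z -7.63
```

Request:
arm_command(series=[[[0,0,0,-1.1,0,-0.4,0],[0,0,0,-1.1,0,-0.5,0],[0,0,0,-1.05,0,-0.55,0],[0,0,0,-1.0,0,-0.65,0]]])

```text
time: 23.8
tool_pos: [0.593, -0.0723, 0.1546]
tcp_rot: [-2.212, 0.014, 2.22]
wrist_force: [3.6, -1.6, -10.3]
width: 0.413
```

```bash
python3 arc.py
```

```text
t 23.8 theta 0.384 r 0.1506 F [  3.6  -1.6 -10.3] w 0.413
rot need [-0.001  0.004 -0.001]
+0.1 x -1.09 z -1.04
+0.2 x -2.16 z -2.08
+0.3 x -3.11 z -3.23
+0.4 x -3.95 z -4.47
+0.5 x -4.65 z -5.78
+0.6 x -5.23 z -7.16
+0.7 x -5.66 z -8.59
+0.8 x -5.95 z -10.06
```

Request:
arm_command(series=[[[0,0.004,0,-0.85,0,-0.85,0],[0,0,0,-0.8,0,-0.85,0],[0,0,0,-0.75,0,-0.9,0],[0,0,0,-0.7,0,-0.95,0]]])

```text
time: 24.2
tool_pos: [0.6262, -0.0727, 0.1873]
tcp_rot: [-2.202, 0.014, 2.229]
wrist_force: [-2.2, -1.9, -6.8]
width: 0.414
```

```bash
python3 arc.py
```

```text
t 24.2 theta 0.695 r 0.1502 F [-2.2 -1.9 -6.8] w 0.414
rot need [-0.001  0.012 -0.001]
+0.1 x -0.76 z -1.29
+0.2 x -1.45 z -2.61
+0.3 x -2.01 z -4.0
+0.4 x -2.43 z -5.43
+0.5 x -2.7 z -6.9
+0.6 x -2.82 z -8.39
+0.7 x -2.8 z -9.88
+0.8 x -2.62 z -11.37
```

Request:
arm_command(series=[[[0,0.006,0,-0.6,0,-1.05,0],[0,0.004,0,-0.55,0,-1.05,0],[0,0,0,-0.45,0,-1.1,0],[0,0,0,-0.4,0,-1.15,0]]])

```text
time: 24.6
tool_pos: [0.6709, -0.0732, 0.2097]
tcp_rot: [-2.207, 0.013, 2.224]
wrist_force: [-4.2, -1.9, -6.4]
width: 0.411
```

```bash
python3 arc.py
```

```text
t 24.6 theta 1.029 r 0.1501 F [-4.2 -1.9 -6.4] w 0.411
rot need [-0.001  0.008 -0.   ]
+0.1 x -0.3 z -1.47
+0.2 x -0.52 z -2.95
+0.3 x -0.59 z -4.44
+0.4 x -0.51 z -5.93
+0.5 x -0.29 z -7.41
+0.6 x 0.09 z -8.85
+0.7 x 0.6 z -10.25
+0.8 x 1.25 z -11.6
```

Request:
arm_command(series=[[[0,0.004,0,-0.25,0,-1.2,0],[0,0,0,-0.2,0,-1.2,0],[0,0,0,-0.1,0,-1.2,0],[0,0,0,0,0,-0.9,0],[0,0,0,0,0,0,0]]])

```text
time: 25.1
tool_pos: [0.72, -0.0738, 0.2173]
tcp_rot: [-2.209, 0.013, 2.222]
wrist_force: [-1.5, -1.8, -6.0]
width: 0.411
```

```bash
python3 arc.py; python3 look.py 8
```

```text
t 25.1 theta 1.36 r 0.1512 F [-1.5 -1.8 -6. ] w 0.411
rot need [-0.001  0.006 -0.   ]
+0.1 x 0.31 z -1.48
+0.2 x 0.58 z -2.95
+0.3 x 1.0 z -4.38
+0.4 x 1.55 z -5.77
+0.5 x 2.25 z -7.09
+0.6 x 3.07 z -8.34
+0.7 x 4.01 z -9.5
+0.8 x 5.07 z -10.56
```

View pics/s8.png

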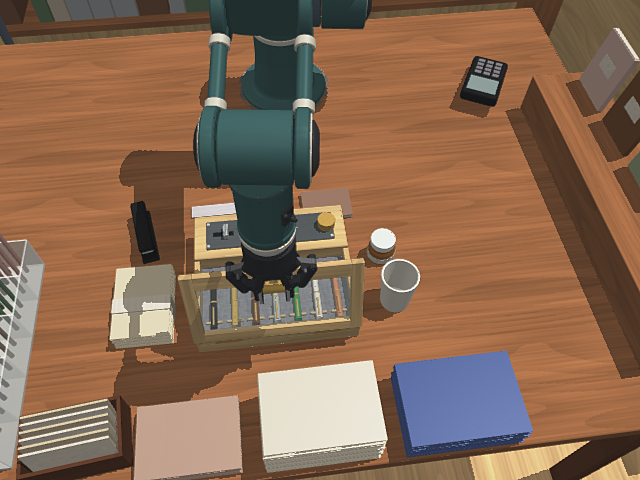

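The lid stands nearly upright (frame top edge from (180,275) to (362,262)), gripped at (272,285). Release and rise.

Request:
arm_command(series=[[[0,0,0,0,0,0,0.8],[0,0,0,0,0,0,0.8],[0,0,0,0,0,0,0.8],[0,0,0,0,0,0,0.8]]])

```text
time: 25.6
tool_pos: [0.7239, -0.0727, 0.2237]
tcp_rot: [-2.226, 0.012, 2.205]
wrist_force: [0.2, -0.7, 0.2]
width: 0.803
```

Request:
arm_command(series=[[[0,0,0,-1,0,0,0.8],[0,0,0,-3,0,0,0.8],[0,0,0,-4,0,0,0.8],[0,0,0,-4,0,0,0.8],[0,0,0,-2,0,4,0.8],[0,0,0,0,0,5,0.8],[0,0,0,0,0,5,0.8],[0,0,0,0,0,5,0.8],[0,0,0,0,0,5,0.8],[0,0,0,0,0,0,0.8]]])

```text
time: 26.6
tool_pos: [0.4776, -0.0692, 0.3743]
tcp_rot: [-2.24, 0.012, 2.193]
wrist_force: [0.9, 0.2, 1.0]
width: 0.803
```

```bash
python3 look.py 9; python3 unwrap.py 9 scene; python3 -c "
from h import *
rep(0,0,.3)"
```

```text
t 26.7 pos [ 0.4824 -0.0696  0.3756] F [0.52 0.49 0.53] w 0.8
need rot(tool) [ 0.0009 -0.0259 -0.001 ] shift cm(tool) [ 7.6   0.06 -1.36]
```

View pics/s9.png

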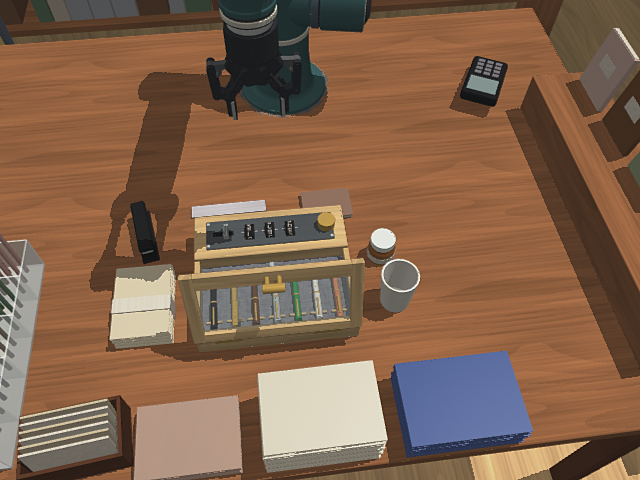

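View pics/u_scene9.png

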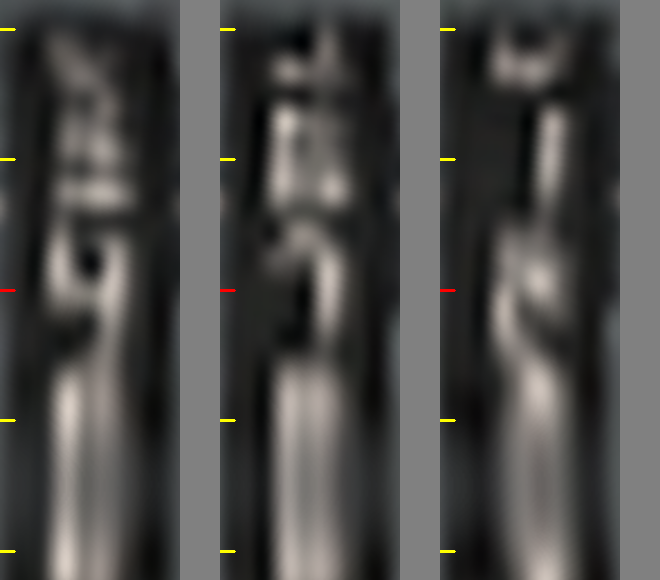

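The lid stands by itself near 80° with its pull at (273,285). The wheels still read 4-7-2, the catch is at the left, and the bystanders look as they did at the start. Handing in.

```bash
python3 -c "
from h import *
print(bot.finish_job()); print(bot.read_state()['time'])"
```

```text
the job is handed in; nothing more can be done
None
the job is handed in; nothing more can be done
```

I rolled the wheels to 4, 7, 2, drew the catch to its left stop, raised the lid to about 1.36 rad (78°) by its pull, let go and moved the arm clear. I handed the job in at about 26.7 s; no verdict is reported.

**Last checks:** The final pictures show 4-7-2 on top and the lid standing by itself at about that angle. The catch measured about 12 mm of travel just after I drew it and is still at the left in the last view. The other things look to be where they started; I judged that by eye, not by measurement. The lid angle comes from the tool's arc while gripping, not from a separate measurement after release.

**Forces:** The most I read was 14 N on a wheel and about 8 N on the catch, both below 25 N. I only read forces at the end of each move.

**What went differently:** The first stroke on the right wheel slipped, turning it only from between 5 and 6 to 5. I saw this in the picture and made three more strokes. No check disagreed at the end.

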